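# Free a battery pack from its toggle-clamped charging fixture

## Task

The analyser's spare battery pack is charged: flip the toggle clamp on the charging fixture up past centre so that it stays open by itself, then pull the pack straight up out of its two spring catches. Carry it level and set it down gently in the shallow grey tray, lying flat and the same side up, without dropping it or disturbing the other things; leave the clamp open.

Things in the scene. Friction and masses are not known exactly. Their poses are not given: they have to be found in the camera images.
- fixture: Charging fixture, screwed down: aluminium base plate 215 x 120 x 10 mm with nest, two catch housings, hinge bracket, toggle clamp. Origin on the table top under the middle of the nest; x runs along the pack from the clamp's handle end (-x) to its hinge bracket (+x), y across the pack, parallel to the hinge pin, z up. The plate reaches x = -88 to +127 mm, the housings x = +-78 mm.
- nest (a point): Middle of the nest, on top of its ribs, 24 mm above the table, 14 mm above the plate; axes as the fixture's. The underside of the seated pack lies here, its length along x, its long sides free for fingers at x = -30..+30 mm; guide lugs 34 mm high (from the table) stand beside it at x = +-36 mm.
- catch_point (a point): Top of the sprung steel roller at the handle end of the nest, 55 mm above the table, 48 mm to -x of its middle; a second one mirrors it at +x. Each (6 mm radius) overhangs an end edge of the pack by about 1.5 mm and is pushed outward as the pack is pulled straight up; together they resist with about 10 to 15 N over the first 6 mm, besides the pack's weight.
- clamp_pivot (a point): Centre of the clamp's hinge pin, 88 mm along +x of the fixture and 66 mm above the table; the pin runs along the fixture's y. The clamp arm is a steel bar 16 mm wide, 12 mm thick; closed, it runs level from the pin 133 mm to -x over the pack, where the handle bends up. A rubber pad under it, 88 mm from the pin, holds the pack down.
- handle (a point): Centre of the clamp's black handle grip (18 mm wide across y, 16 mm thick, 56 mm long). Closed, it points up and to the fixture's -x, leaning 35 degrees (0.611 rad) from vertical. The axes turn with the arm and equal the fixture's when closed; in them this point lies 160.5 mm to -x and 39.3 mm to +z of the pin, and the handle points along (-0.574, 0, 0.819).
- clamp_arm (a joint): Angle of the clamp arm in rad: 0 closed, growing as the handle rises and swings over to the fixture's +x; stop at 1.80. An over-centre spring holds it shut (about 4 to 7 N at the handle, square to the arm); its dead centre is near 0.9. Let go below that it snaps shut; beyond it (surely from 1.0) it swings by itself to the open stop and stays.
- pack_centre (a point): Centre of the battery pack, a black block 44 mm wide, 87 mm long and 21 mm high, about 0.19 kg, with a coloured panel on its upper face. Its y axis runs along its length, x across its width, z up out of its upper face.
- tray_in (a point): Centre of the inner floor of the shallow grey open tray (fixed; outside 170 x 140 x 18 mm, walls 3 mm, floor 3 mm above the table); x along its 170 mm side, y along its 140 mm side.
- touchstone: Black touchstone, 42 x 95 x 16 mm, lying on the table; a bystander. Origin under its middle.
- disc: Reference disc, 40 mm across and 12 mm high; a bystander. Origin under its middle.
- weight: Knobbed steel check weight, 38 mm across and 62 mm high; a bystander. Origin under its middle.
- pack: The battery pack itself; its origin lies under the middle of its underside (point pack_centre is its centre).
Not all that is in view belongs to the job. What is shaped like the pack but turquoise or yellow is not meant.

How it is judged:
By the outcome, as a careful person would: the job done as asked, in the order asked, and still so for the second after the job is handed in, with the robot touching nothing.
It also fails if it takes over 61 s, if anything falls off the work surface, if the arm or the gripper's body presses on something with over 40 N, if the wrist force passes 120 N, or if a joint passes its speed limit or range.

## Robot

A 7-joint arm with a two-finger parallel gripper is mounted at the origin on a cart in front of the work surface, level with it; the furniture and walls round the work are solid. World frame = base frame: x ahead of the robot, y to its left, z up, the work surface at z = 0. Lengths are in m, angles in rad, forces in N, time in s.
With the tool pointing down it reaches from about 0.4 to 0.9 m from the base axis. Payload 5.5 kg.
Tool frame: the origin (TCP) lies between the finger pads; the fingertips stand 22 mm ahead of it and the grasp point (between the pads) lies 3 mm ahead of it; z points along the fingers, y is the direction in which the jaws open and shut (so a half turn about z gives the same grasp; the last joint's range is limited). The gripper opens to 92 mm and grips with 3 to 60 N. Pads are 19 mm wide; open, the fingers measure 130 mm over their backs; the gripper's body (75 mm by 190 mm) begins 47 mm behind the grasp point.
Start: joints at [-1.07, 0.501, -0.427, 1.55, 0.221, 1.138, -0.21], TCP at [0.153, 0.632, 0.249] pointing down, gripper open.
Joint ranges: [-2.88, 2.88], [-0.31, 2.03], [-1.54, 1.56], [0.2, 2.42], [-1.41, 4.55], [0.19, 2.02], [-2.57, 2.57]. Speed limits (rad/s): [2.57, 2.57, 3.14, 3.14, 3.14, 3.14, 3.14].

## Interface

Orientations are given as a unit quaternion [x, y, z, w].
In Python, from rig import bot gives the robot as it stands.
- The arm moves only by the tool arm_command, never from a script. Its argument "deltas" is a list that holds one entry, the list of rows, each a list of 7 numbers: the turn, a rotation vector about the tool's x, y, z in degrees, then the shift along the tool's x, y, z in mm, then the finger opening in mm, from 0 to 91.8. A call has 1 to 20 rows; each row shifts and turns the commanded pose from where the row before left it, along the tool's axes as they then stand; what a row does not reach is not made up. A row lasts 1/10 s, in which the tool goes at most 50 mm and 8.59 degrees, less where a joint would pass 70% of its speed; a pose out of reach is approached as far as the arm can. A call is refused whole if a number of a shift passes 50 or a number of a turn 8.59, either way. A call with a gripper value outside its range is refused whole. The fingers move at their own pace and stop on an object; "grip_force" is the grip in N (left out, the last holds). Time passes only in rows, so rows that do not move let the fingers close. It gives the time, the measured TCP pose, the force and the opening at its end, in the units of the state.
- bot.sense(): the state, without advancing time (a new reading comes with each control period).
- bot.get_image(name): name is "scene" or "top" or "wrist"; returns the picture (480x640x3 uint8, red, green, blue); there is no depth.
- bot.calibration(name): a dict with "fx", "fy", "cx", "cy" (pixels), "dist" ([k1, k2, p1, p2, k3] as OpenCV has them; the pictures are not rectified), "eye" and "orientation" of the camera in the world. Camera axes: x right, y up, looking along -z (the intrinsics and any distortion apply to the point x, -y, -z); pixel columns grow to the right and rows downward; lengths in m; the calibration is good to about 2 mm. A picture is of the moment at which its call begins: read the wrist's pose just before it. calibration takes no time and is no camera call; for the wrist camera it gives the pose at the moment of the call.
- bot.close_job(): hands the job in, once; it reports no verdict.
The state is a dict: "t": time; "q": joint angles; "dq": joint speeds; "effort": joint torques, N m; "eef_pos": TCP position; "tool_rot": TCP orientation; "contact_force": force on the tool from outside, world axes, zero at the start; "ft_torque": the same for the moment, N m; "width": finger opening in m.
Only numpy, scipy, OpenCV 4.12 (cv2) and the standard library are available. Lean on these libraries where they do the work, as an engineer would, in place of code of your own. Each camera call takes 0.05 s, during which the arm holds its last target.

## Working session

There is one attempt and no reset: what is moved stays moved. The work goes in short steps, Python scripts to look and compute and a tool call to move; the robot and the scene stay as the last step left them, time stands still between calls to the robot, and variables do not carry over. Pictures are saved under pics/ and viewed, and the job is handed in when it is done.

Besides the shell and the picture viewer there is one more tool, called after "Call:" as name([rows], argument=value, ...), one row to a line, values as JSON. arm_command: Moves the arm, as the interface text tells. Its arguments: {"type":"object","properties":{"deltas":{"type":"array","items":{"type":"array","items":{"type":"array","items":{"type":"number"}}}},"grip_force":{"type":"number"}},"required":["deltas"]}

```bash
mkdir -p pics; ls
python3 - <<'E'
from rig import bot
import cv2
s=bot.sense();print({k:(v if not hasattr(v,'__len__') else [round(float(x),4) for x in v]) for k,v in s.items()})
for n in ("scene","top"):
    im=bot.get_image(n);cv2.imwrite(f"pics/{n}0.png",im[:,:,::-1]);print(n,bot.calibration(n))
E
```

```text
pics
{'t': 0.0, 'q': [-1.0698, 0.5018, -0.4268, 1.5515, 0.2208, 1.1383, -0.2103], 'dq': [0.0009, -0.0003, -0.0001, -0.0002, -0.0001, -0.001, 0.0004], 'effort': [-0.0003, -56.6579, -5.8162, -27.9109, -0.0686, 0.0306, 0.0002], 'eef_pos': [0.153, 0.631, 0.2477], 'tool_rot': [0.1186, 0.9929, -0.001, -0.0001], 'contact_force': [0.0581, 0.7269, 0.4838], 'ft_torque': [0.0027, 0.0279, 0.0004], 'width': 0.09163262012931248}
scene {'fx': 471.7125313727943, 'fy': 471.7125313727943, 'cx': 318.6770907065636, 'cy': 239.8885756324824, 'dist': array([0.03527908, 0.        , 0.        , 0.        , 0.        ]), 'eye': array([ 0.12710525, -0.37457534,  0.8005253 ]), 'orientation': array([ 0.34434759, -0.13358478, -0.35472693,  0.85892296])}
top {'fx': 455.5438163823496, 'fy': 455.5438163823496, 'cx': 322.13703501788495, 'cy': 239.02394714799357, 'dist': array([0.01847083, 0.        , 0.        , 0.        , 0.        ]), 'eye': array([0.43426714, 0.13596279, 1.06693793]), 'orientation': array([ 0.04691367, -0.05753027, -0.69545169,  0.71472814])}
```

View pics/scene0.png

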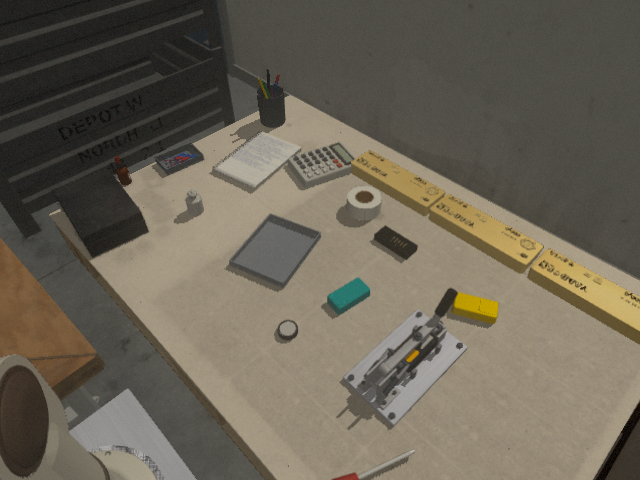

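View pics/top0.png

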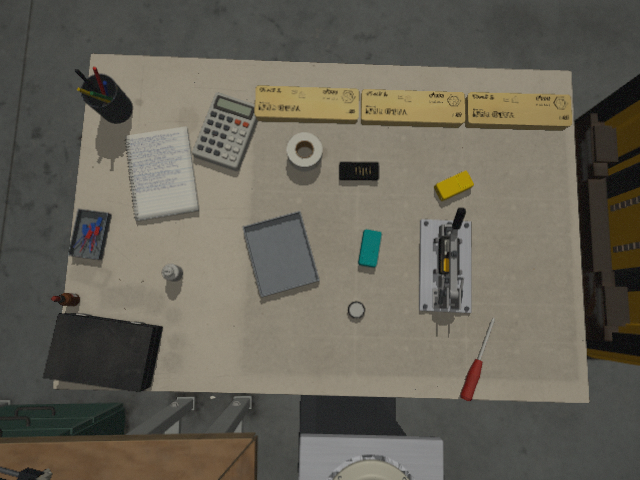

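```bash
cat > h.py <<'E'
import numpy as np, cv2
from scipy.spatial.transform import Rotation as R
from rig import bot
def cam(n):
    c=bot.calibration(n); K=np.array([[c['fx'],0,c['cx']],[0,c['fy'],c['cy']],[0,0,1]])
    return K,np.array(c['dist']),np.array(c['eye']),R.from_quat(c['orientation']).as_matrix()
F=np.diag([1,-1,-1.])
def ray(n,px,C=None):
    K,d,e,M=C or cam(n); u=cv2.undistortPoints(np.array([[px]],float),K,d)[0,0]
    v=M@F@np.array([u[0],u[1],1]); return e,v/np.linalg.norm(v)
def onz(n,px,z,C=None):
    e,v=ray(n,px,C); return e+v*(z-e[2])/v[2]
def proj(n,P,C=None):
    K,d,e,M=C or cam(n); p=(np.atleast_2d(P)-e)@M@F
    return cv2.projectPoints(p,np.zeros(3),np.zeros(3),K,d)[0][:,0]
def tri(a,b):
    (e1,v1),(e2,v2)=a,b
    A=np.stack([v1,-v2],1); s=np.linalg.lstsq(A,e2-e1,rcond=None)[0]
    p,q=e1+s[0]*v1,e2+s[1]*v2; return (p+q)/2,np.linalg.norm(p-q)
E
python3 - <<'E'
import cv2,numpy as np
from h import *
a=cv2.imread("pics/top0.png");b=cv2.imread("pics/scene0.png")
cv2.imwrite("pics/topcrop.png",cv2.resize(a[195:325,395:495],None,fx=4.5,fy=4.5,interpolation=cv2.INTER_CUBIC))
cv2.imwrite("pics/scenecrop.png",cv2.resize(b[275:435,330:510],None,fx=3.75,fy=3.75,interpolation=cv2.INTER_CUBIC))
print(proj("top",bot.sense()['eef_pos']))
E
```

```text
[[  9.59262074 471.86645329]]
```

View pics/topcrop.png

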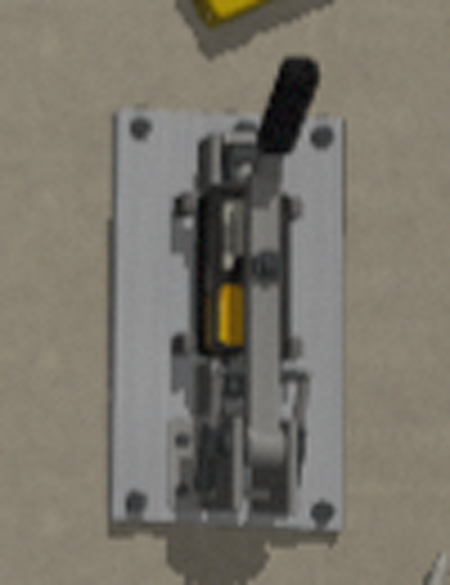

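View pics/scenecrop.png

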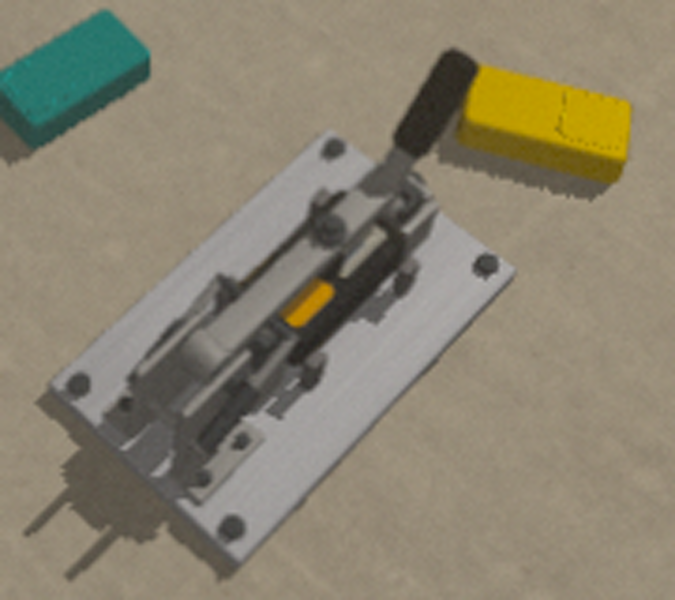

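```bash
cat > fit.py <<'E'
from h import *
from scipy.optimize import least_squares
o=np.array([395,195]); o2=np.array([330,275])
T=[(112,110),(345,118),(342,530),(108,522)]   # top crop TL,TR,BR,BL
S=[(328,130),(515,268),(240,565),(50,385)]     # scene crop far-left(TL), TR, BR, BL
# scene: far(+X world) left = TL ...
L=np.array([(-.088,-.06),(-.088,.06),(.127,.06),(.127,-.06)])
PT=np.array([onz("top",o+np.array(p)/4.5,.01) for p in T]);PS=np.array([onz("scene",o2+np.array(p)/3.75,.01) for p in S])
print(PT.round(4));print(PS.round(4))
# fixture: +x_f toward robot, z up; y_f = z x x = world? x_f=(-1,0)-> y_f=(0,-1) : right in the top picture
def mod(p): c,s=np.cos(p[2]),np.sin(p[2]); return p[:2]+L@np.array([[c,s],[-s,c]])
for P in (PT,PS,(PT+PS)/2):
    r=least_squares(lambda p:(mod(p)-P[:,:2]).ravel(),[.45,-.13,np.pi]);print(r.x.round(4),(r.fun*1000).round(1))
for p,n in (((445,262),'pk'),):pass
p=r.x;c,s=np.cos(p[2]),np.sin(p[2])
W=lambda f:np.array([p[0]+c*f[0]-s*f[1],p[1]+s*f[0]+c*f[1],f[2]])
for n,f in dict(nest=(0,0,.024),pivot=(.088,0,.066),handle=(.088-.1605,0,.066+.0393),handletip=(.088-.1605-.016,0,.066+.0393+.023)).items():
    print(n,W(f).round(4),proj("top",W(f)).round(1),proj("scene",W(f)).round(1))
# tray: inner/outer rims at z .018
for n,q in (("top",[(243,229),(299,213),(319,283),(262,299)]),("scene",[(271,215),(321,234),(283,285),(230,263)])):
    t=np.array([onz(n,x,.018) for x in q]);print(n,t.round(3),t.mean(0).round(4),[np.linalg.norm(t[i]-t[(i+1)%4]).round(3) for i in range(4)])
for n,q,z in (("disc",(356,310),.012),("turq",(370,248),.02),("weight",(172,271),.05),("yellow",(453,186),.02),("stone",(358,171),.016)): print(n,onz("top",q,z).round(3))
E
python3 fit.py
```

```text
[[ 0.6454 -0.1081  0.01  ]
 [ 0.6446 -0.2308  0.01  ]
 [ 0.4304 -0.2243  0.01  ]
 [ 0.4311 -0.1047  0.01  ]]
[[ 0.6465 -0.1134  0.01  ]
 [ 0.6454 -0.23    0.01  ]
 [ 0.4315 -0.2277  0.01  ]
 [ 0.4341 -0.1093  0.01  ]]
[ 0.5574 -0.1674  3.1227] [ 1.1 -1.  -0.4  1.8 -1.1 -0.6  0.4 -0.2]
[ 0.5589 -0.1704  3.1265] [ 1.3  1.6  0.6 -1.7 -0.6 -0.7 -1.3  0.8]
[ 0.5581 -0.1689  3.1246] [ 1.2  0.3  0.1  0.1 -0.8 -0.7 -0.4  0.3]
nest [ 0.5581 -0.1689  0.024 ] [[447.8 256.2]] [[413.4 351.2]]
pivot [ 0.4701 -0.1674  0.066 ] [[453.3 294. ]] [[383.8 370.5]]
handle [ 0.6306 -0.1701  0.1053] [[458.8 218.6]] [[445.  302.6]]
handletip [ 0.6466 -0.1704  0.1283] [[462.2 209.1]] [[452.8 289.8]]
top [[0.609 0.307 0.018]
 [0.651 0.178 0.018]
 [0.489 0.127 0.018]
 [0.449 0.256 0.018]] [0.5493 0.2168 0.018 ] [np.float64(0.136), np.float64(0.17), np.float64(0.135), np.float64(0.168)]
scene [[0.614 0.3   0.018]
 [0.654 0.17  0.018]
 [0.493 0.121 0.018]
 [0.452 0.248 0.018]] [0.5533 0.2097 0.018 ] [np.float64(0.137), np.float64(0.168), np.float64(0.134), np.float64(0.17)]
disc [0.43  0.04  0.012]
turq [0.573 0.011 0.02 ]
weight [0.505 0.454 0.05 ]
yellow [ 0.726 -0.185  0.02 ]
stone [0.758 0.041 0.016]
```

Candidates for the pack, by top-view pixel:
- Black block with an orange panel, in the fixture: (445,262). This is the one.
- Black touchstone: (358,171).
- Turquoise block: (370,248).
- Yellow block: (453,186).

The crops show the block under the clamp arm. The handle points away from the robot at (459,218), and the two views agree on the fixture to about 3 mm.

First I'll align the yaw and travel to above the handle.

Call:
arm_command([
  [[0,0,-6.3,0,0,0,91],[0,0,-6.3,0,0,0,91],[0,0,0,-24,-38,0,91],[0,0,0,-24,-38,0,91],[0,0,0,-24,-38,0,91],[0,0,0,-24,-38,0,91],[0,0,0,-24,-38,0,91],[0,0,0,-24,-38,0,91],[0,0,0,-24,-38,0,91],[0,0,0,-24,-38,0,91],[0,0,0,-24,-38,0,91],[0,0,0,-24,-38,0,91]],
], grip_force=20)

```text
t: 1.3
eef_pos: [0.3867, 0.2456, 0.2487]
tool_rot: [0.009, 1.0, -0.0, -0.0]
contact_force: [0.5, 0.4, -0.6]
width: 0.091
```

Call:
arm_command([
  [[0,0,0,-23,-37.4,0,91],[0,0,0,-23,-37.4,0,91],[0,0,0,-23,-37.4,0,91],[0,0,0,-23,-37.4,0,91],[0,0,0,-23,-37.4,0,91],[0,0,0,-23,-37.4,0,91],[0,0,0,-23,-37.4,0,91],[0,0,0,-23,-37.4,0,91],[0,0,0,-23,-37.4,0,91],[0,0,0,-23,-37.4,0,91],[0,0,0,-22,-37.4,0,91],[0,0,0,0,0,0,91]],
])

```text
t: 2.5
eef_pos: [0.6314, -0.1765, 0.2475]
tool_rot: [0.013, 1.0, -0.002, -0.0]
contact_force: [-0.1, -0.3, 0.1]
width: 0.0911
```

Run:
```python
from h import *
s=bot.sense();print(s['eef_pos'],s['tool_rot'],np.round(s['q'],2))
C=cam("wrist")
for n in("wrist","top"):
    cv2.imwrite(f"pics/{n}1.png",bot.get_image(n)[:,:,::-1])
np.savez("w1.npz",K=C[0],d=C[1],e=C[2],M=C[3]);print(C[2],C[3].round(3))
p=[.5581,-.1689,3.1246];c,s_=np.cos(p[2]),np.sin(p[2])
W=lambda f:np.array([p[0]+c*f[0]-s_*f[1],p[1]+s_*f[0]+c*f[1],f[2]])
print(proj("wrist",[W((-.0725,0,.1053)),W((-.0885,0,.1283)),W((-.088,-.06,.01)),W((-.088,.06,.01)),W((0,0,.045)),W((.088,0,.066))],C).round(1))
```

```text
[ 0.63136042 -0.17651724  0.24753407] [ 1.31665436e-02  9.99910868e-01 -2.20412933e-03 -1.99685200e-04] [ 0.23  0.48 -0.01  1.55  0.01  1.12  1.77]
[ 0.55229867 -0.1742292   0.38209902] [[ 0.027 -0.956 -0.293]
 [ 1.     0.024  0.011]
 [-0.003 -0.294  0.956]]
[[325.5 230.2]
 [326.1 257.4]
 [376.9 220. ]
 [270.7 220.9]
 [324.  140.1]
 [324.   30.2]]
```

View pics/wrist1.png

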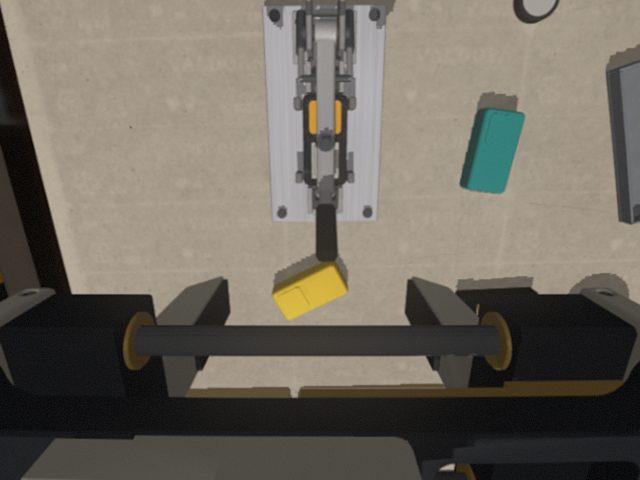

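The wrist view shows the handle at (326,231) against a predicted (325.5,230). The plate corners at (273,220) and (378,219) match within 2 px. Next I'll descend astride the handle and grip it.

Call:
arm_command([
  [[0,0,-0.5,0.8,6.4,20,91],[0,0,0,0,0,25,91],[0,0,0,0,0,25,91],[0,0,0,0,0,25,91],[0,0,0,0,0,20,91],[0,0,0,0,0,15,91],[0,0,0,0,0,9,91],[0,0,0,0,0,0,60],[0,0,0,0,0,0,40]],
])

```text
t: 3.5
eef_pos: [0.6307, -0.1617, 0.1104]
tool_rot: [0.004, 1.0, -0.0, 0.0]
contact_force: [0.5, 0.4, 0.5]
width: 0.0797
```

Run:
```python
from h import *
for n in("wrist",):
    cv2.imwrite(f"pics/{n}2.png",bot.get_image(n)[:,:,::-1])
```

```text
(no output)
```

View pics/wrist2.png

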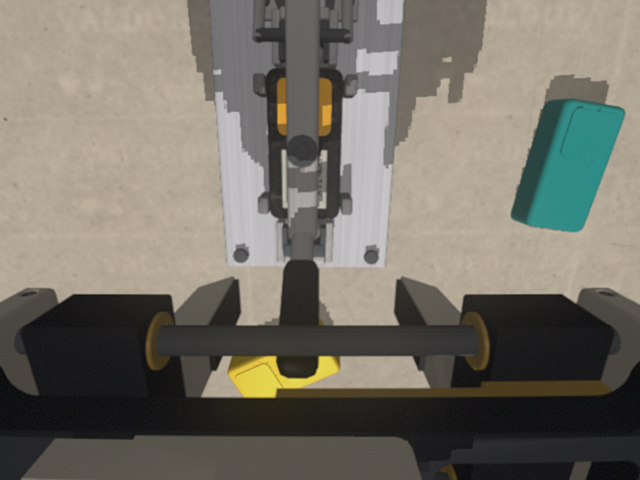

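The handle sits left of the jaw centre (300 against 320), matching the measured y of -0.162. I'll shift by -8 mm and close.

Call:
arm_command([
  [[0,0,0,0,-8.3,2,60],[0,0,0,0,0,0,50],[0,0,0,0,0,0,40]],
])

```text
t: 3.85
eef_pos: [0.6301, -0.1712, 0.1081]
tool_rot: [0.005, 1.0, -0.0, 0.0]
contact_force: [-0.2, -0.0, 0.0]
width: 0.0518
```

Call:
arm_command([
  [[0,0,0,0,0,0,10],[0,0,0,0,0,0,10],[0,0,0,0,0,0,10],[0,0,0,0,0,0,10],[0,0,0,0,0,0,10]],
], grip_force=20)

```text
t: 4.35
eef_pos: [0.6301, -0.17, 0.1077]
tool_rot: [0.005, 1.0, 0.0, -0.0]
contact_force: [0.2, -0.4, 0.0]
width: 0.0181
```

```bash
python3 -c "
import numpy as np
r=np.hypot(.1603,.039);a=np.radians(13.7+3.5*np.arange(21));x=r*np.cos(a)*1000;z=r*np.sin(a)*1000
print([[0,0,0,round(-p,1),0,round(-q,1),10] for p,q in zip(np.diff(x),np.diff(z))])"
```

```text
[[0, 0, 0, np.float64(2.7), 0, np.float64(-9.7), 10], [0, 0, 0, np.float64(3.3), 0, np.float64(-9.5), 10], [0, 0, 0, np.float64(3.8), 0, np.float64(-9.3), 10], [0, 0, 0, np.float64(4.4), 0, np.float64(-9.1), 10], [0, 0, 0, np.float64(5.0), 0, np.float64(-8.8), 10], [0, 0, 0, np.float64(5.5), 0, np.float64(-8.5), 10], [0, 0, 0, np.float64(6.0), 0, np.float64(-8.1), 10], [0, 0, 0, np.float64(6.5), 0, np.float64(-7.7), 10], [0, 0, 0, np.float64(6.9), 0, np.float64(-7.3), 10], [0, 0, 0, np.float64(7.4), 0, np.float64(-6.9), 10], [0, 0, 0, np.float64(7.8), 0, np.float64(-6.4), 10], [0, 0, 0, np.float64(8.1), 0, np.float64(-5.9), 10], [0, 0, 0, np.float64(8.5), 0, np.float64(-5.4), 10], [0, 0, 0, np.float64(8.8), 0, np.float64(-4.9), 10], [0, 0, 0, np.float64(9.1), 0, np.float64(-4.3), 10], [0, 0, 0, np.float64(9.3), 0, np.float64(-3.8), 10], [0, 0, 0, np.float64(9.6), 0, np.float64(-3.2), 10], [0, 0, 0, np.float64(9.7), 0, np.float64(-2.6), 10], [0, 0, 0, np.float64(9.9), 0, np.float64(-2.0), 10], [0, 0, 0, np.float64(10.0), 0, np.float64(-1.4), 10]]
```

Half the arc first, then a check.

Call:
arm_command([
  [[0,0,0,2.7,0,-9.7,10],[0,0,0,3.3,0,-9.5,10],[0,0,0,3.8,0,-9.3,10],[0,0,0,4.4,0,-9.1,10],[0,0,0,5,0,-8.8,10],[0,0,0,5.5,0,-8.5,10],[0,0,0,6,0,-8.1,10],[0,0,0,6.5,0,-7.7,10]],
])

```text
t: 5.15
eef_pos: [0.5917, -0.1693, 0.1788]
tool_rot: [0.004, 1.0, 0.0, -0.001]
contact_force: [-1.2, 2.0, -9.6]
width: 0.018
```

Call:
arm_command([
  [[0,0,0,6.9,0,-7.3,10],[0,0,0,7.4,0,-6.9,10],[0,0,0,7.8,0,-6.4,10],[0,0,0,8.1,0,-5.9,10],[0,0,0,8.5,0,-5.4,10],[0,0,0,8.8,0,-4.9,10],[0,0,0,9.1,0,-4.3,10],[0,0,0,9.3,0,-3.8,10],[0,0,0,9.6,0,-3.2,10],[0,0,0,9.7,0,-2.6,10],[0,0,0,9.9,0,-2,10],[0,0,0,10,0,-1.4,10],[0,0,0,0,0,0,10]],
])

```text
t: 6.45
eef_pos: [0.4875, -0.1674, 0.2344]
tool_rot: [0.004, 1.0, 0.001, 0.001]
contact_force: [-1.4, 8.6, -0.9]
width: 0.0177
```

Run:
```python
from h import *
for n in("wrist","scene"):
    cv2.imwrite(f"pics/{n}3.png",bot.get_image(n)[:,:,::-1])
```

```text
(no output)
```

View pics/scene3.png

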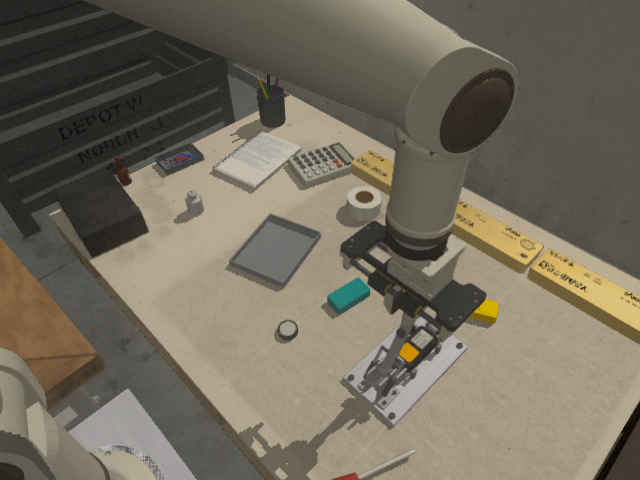

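View pics/wrist3.png

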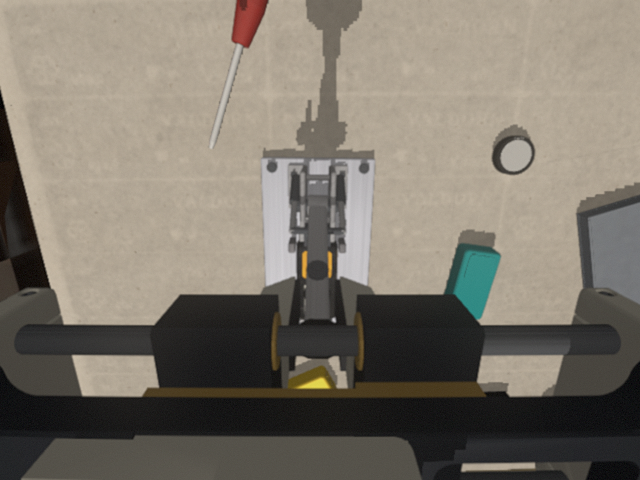

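The arm is past dead centre at about 1.2 rad and the pack is still seated. Releasing the handle.

Call:
arm_command([
  [[0,0,0,0,0,0,91],[0,0,0,0,0,0,91],[0,0,0,0,0,0,91],[0,0,0,0,0,0,91],[0,0,0,0,0,0,91],[0,0,0,0,0,0,91],[0,0,0,0,0,-20,91],[0,0,0,0,0,-30,91],[0,0,0,0,0,-30,91],[0,0,0,-10,0,-10,91],[0,0,0,-20,0,0,91],[0,0,0,-20,0,0,91],[0,0,0,-20,0,0,91],[0,0,0,0,0,0,91]],
])

```text
t: 7.95
eef_pos: [0.5597, -0.169, 0.322]
tool_rot: [0.004, 1.0, 0.0, 0.0]
contact_force: [-0.7, 0.6, 0.4]
width: 0.0913
```

Run:
```python
from h import *
C=cam("wrist");np.savez("w4.npz",K=C[0],d=C[1],e=C[2],M=C[3])
for n in("wrist","scene"):
    cv2.imwrite(f"pics/{n}4.png",bot.get_image(n)[:,:,::-1])
p=[.5581,-.1689,3.1246];c,s_=np.cos(p[2]),np.sin(p[2])
W=lambda f:np.array([p[0]+c*f[0]-s_*f[1],p[1]+s_*f[0]+c*f[1],f[2]])
print(proj("wrist",[W((x,y,.045)) for x in(-.0435,.0435) for y in (-.022,.022)],C).round(1))
```

```text
[[334.2 233.8]
 [299.4 233.5]
 [335.9 163.7]
 [298.9 163.4]]
```

View pics/wrist4.png

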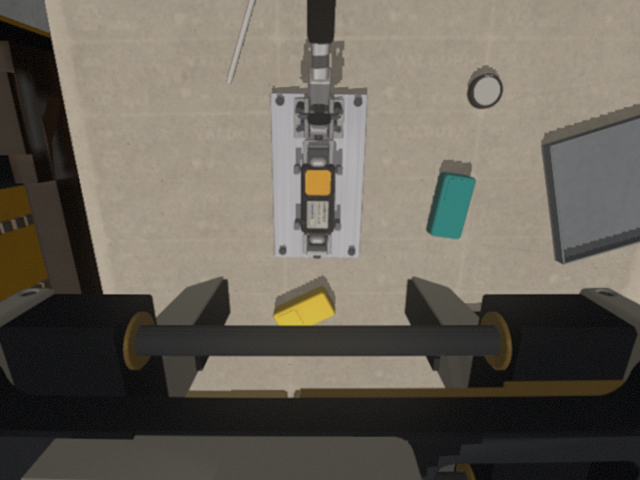

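View pics/scene4.png

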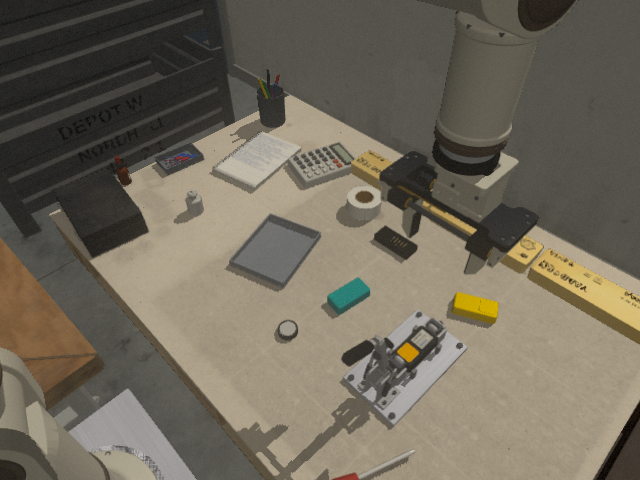

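The clamp stands open. The pack is still seated at (318,199) in the wrist view, as predicted. To keep the wrist camera side away from the upright clamp, I'll turn the gripper half a turn in free air, which gives the same grasp.

Call:
arm_command([
  [[0,0,-8.5,0,0,0,91],[0,0,-8.5,0,0,0,91],[0,0,-8.5,0,0,0,91]],
])

```text
t: 8.35
eef_pos: [0.5566, -0.1699, 0.3225]
tool_rot: [-0.219, 0.976, -0.0, -0.0]
contact_force: [-0.6, -0.7, -0.0]
width: 0.0909
```

Run:
```python
from h import *
s=bot.sense();print(np.round(s['q'],3),s['eef_pos'],R.from_quat(s['tool_rot']).as_matrix().round(3))
```

```text
[ 0.315  0.286 -0.081  1.649  0.025  1.209  2.241] [ 0.55660674 -0.16987455  0.32251604] [[-0.904 -0.427 -0.001]
 [-0.427  0.904 -0.   ]
 [ 0.001  0.    -1.   ]]
```

q7 grows this way, towards its limit, so I'll turn the other way.

Call:
arm_command([
  [[0,0,8.25,0,0,0,91],[0,0,8.25,0,0,0,91],[0,0,8.25,0,0,0,91],[0,0,8.25,0,0,0,91],[0,0,8.25,0,0,0,91],[0,0,8.25,0,0,0,91],[0,0,8.25,0,0,0,91],[0,0,8.25,0,0,0,91],[0,0,8.25,0,0,0,91],[0,0,8.25,0,0,0,91],[0,0,8.25,0,0,0,91],[0,0,8.25,0,0,0,91],[0,0,8.25,0,0,0,91],[0,0,8.25,0,0,0,91],[0,0,8.25,0,0,0,91],[0,0,8.25,0,0,0,91],[0,0,8.25,0,0,0,91],[0,0,8.25,0,0,0,91],[0,0,8.25,0,0,0,91],[0,0,8.25,0,0,0,91]],
])

```text
t: 10.35
eef_pos: [0.5566, -0.1699, 0.3226]
tool_rot: [0.941, 0.339, -0.0, -0.0]
contact_force: [0.8, -0.9, -0.6]
width: 0.0908
```

Call:
arm_command([
  [[0,0,8.25,0,0,0,91],[0,0,8.25,0,0,0,91],[0,0,8.25,0,0,0,91],[0,0,8.25,0,0,0,91],[0,0,8.25,0,0,0,91],[0,0,0,0,0,0,91]],
])

```text
t: 10.95
eef_pos: [0.5568, -0.1698, 0.3225]
tool_rot: [1.0, -0.012, -0.0, -0.0]
contact_force: [0.5, 0.7, 0.8]
width: 0.0911
```

Run:
```python
from h import *
s=bot.sense();print(np.round(s['q'],3),s['eef_pos'],R.from_quat(s['tool_rot']).as_matrix().round(3))
C=cam("wrist");np.savez("w5.npz",K=C[0],d=C[1],e=C[2],M=C[3])
cv2.imwrite("pics/wrist5.png",bot.get_image("wrist")[:,:,::-1])
p=[.5581,-.1689,3.1246];c,s_=np.cos(p[2]),np.sin(p[2])
W=lambda f:np.array([p[0]+c*f[0]-s_*f[1],p[1]+s_*f[0]+c*f[1],f[2]])
print(proj("wrist",[W((x,y,.045)) for x in(-.0435,.0435) for y in (-.022,.022)],C).round(1))
```

```text
[-0.116  0.302  0.459  1.663 -0.141  1.21  -1.22 ] [ 0.55676063 -0.16981514  0.32254933] [[ 1.    -0.024 -0.   ]
 [-0.024 -1.     0.   ]
 [-0.001 -0.    -1.   ]]
[[297.7 164.7]
 [334.5 164.5]
 [299.3 234.6]
 [334.  234.4]]
```

View pics/wrist5.png

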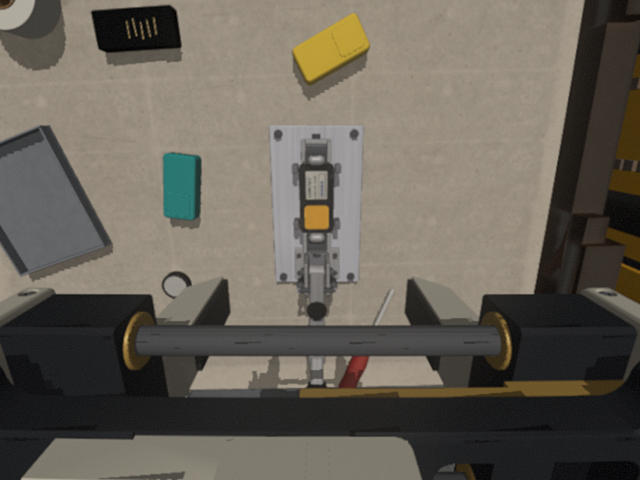

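The pack (columns 299–334, rows 164–234) matches the prediction, so I'll descend over it.

Call:
arm_command([
  [[0,0,-0.4,1.3,-0.8,20,91],[0,0,0,0,0,35,91],[0,0,0,0,0,40,91],[0,0,0,0,0,40,91],[0,0,0,0,0,40,91],[0,0,0,0,0,30,91],[0,0,0,0,0,20,91],[0,0,0,0,0,10,91],[0,0,0,0,0,0,91],[0,0,0,0,0,0,91]],
])

```text
t: 12.0
eef_pos: [0.5597, -0.1692, 0.0884]
tool_rot: [1.0, -0.007, 0.001, 0.0]
contact_force: [0.6, -0.8, 0.2]
width: 0.0909
```

Run:
```python
from h import *
s=bot.sense();print(np.round(s['q'],3),s['eef_pos'],R.from_quat(s['tool_rot']).as_matrix().round(4))
cv2.imwrite("pics/wrist6.png",bot.get_image("wrist")[:,:,::-1])
```

```text
[-0.035  0.579  0.368  1.857 -0.291  0.757 -1.093] [ 0.5596938  -0.1691685   0.08843974] [[ 9.999e-01 -1.430e-02  1.300e-03]
 [-1.430e-02 -9.999e-01 -2.000e-04]
 [ 1.300e-03  2.000e-04 -1.000e+00]]
```

View pics/wrist6.png

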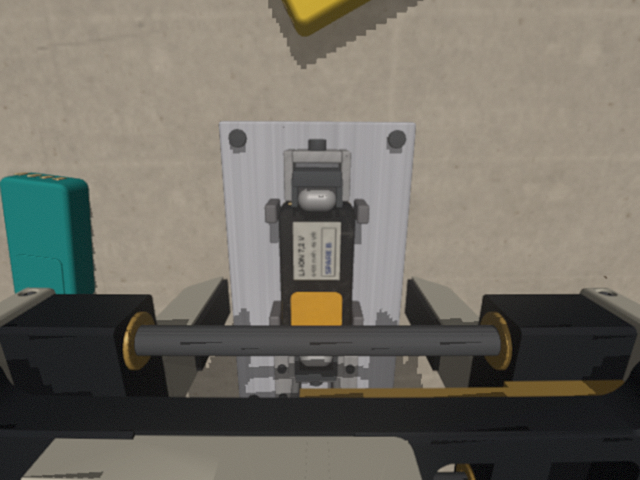

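The pack (columns 280–355) is centred between the jaws. Final descent to TCP z 0.048, then close with 40 N.

Call:
arm_command([
  [[0,0,0,-1.5,0,10,80],[0,0,0,0,0,15,70],[0,0,0,0,0,10,66],[0,0,0,0,0,5,60],[0,0,0,0,0,0,60],[0,0,0,0,0,0,55]],
], grip_force=10)

```text
t: 12.65
eef_pos: [0.5576, -0.1689, 0.0473]
tool_rot: [1.0, -0.008, -0.0, 0.0]
contact_force: [0.2, -0.5, 0.4]
width: 0.0567
```

Call:
arm_command([
  [[0,0,0,0,0,-0.5,45],[0,0,0,0,0,0,35],[0,0,0,0,0,0,35],[0,0,0,0,0,0,35]],
], grip_force=10)

```text
t: 13.05
eef_pos: [0.558, -0.1689, 0.0485]
tool_rot: [1.0, -0.008, 0.0, 0.0]
contact_force: [-0.5, -0.9, 2.7]
width: 0.0439
```

Call:
arm_command([
  [[0,0,0,0,0,0,35],[0,0,0,0,0,0,35],[0,0,0,0,0,0,35],[0,0,0,0,0,0,35]],
], grip_force=45)

```text
t: 13.45
eef_pos: [0.5581, -0.169, 0.0485]
tool_rot: [1.0, -0.008, 0.0, 0.0]
contact_force: [-0.7, 0.2, 4.2]
width: 0.0436
```

Gripped at 43.6 mm wide, with little side force. Pulling straight up slowly.

Call:
arm_command([
  [[0,0,0,0,0,-2,35],[0,0,0,0,0,-2,35],[0,0,0,0,0,-2,35],[0,0,0,0,0,-2,35],[0,0,0,0,0,-2,35]],
])

```text
t: 13.95
eef_pos: [0.5575, -0.1688, 0.0581]
tool_rot: [1.0, -0.008, -0.0, -0.0]
contact_force: [3.1, -0.1, -3.2]
width: 0.0439
```

Call:
arm_command([
  [[0,0,0,0,0,-3,35],[0,0,0,0,0,-5,35],[0,0,0,0,0,-10,35],[0,0,0,0,0,-15,35],[0,0,0,0,0,-20,35],[0,0,0,0,0,-20,35],[0,0,0,0,0,-20,35],[0,0,0,0,0,-10,35],[0,0,0,0,0,0,35],[0,0,0,0,0,0,35]],
])

```text
t: 14.95
eef_pos: [0.5571, -0.1685, 0.1609]
tool_rot: [1.0, -0.008, -0.0, -0.0]
contact_force: [1.1, 0.1, -1.4]
width: 0.0437
```

Run:
```python
from h import *
for n in("wrist","scene"):
    cv2.imwrite(f"pics/{n}7.png",bot.get_image(n)[:,:,::-1])
s=bot.sense();print(np.round(s['q'],3),s['eef_pos'],s['contact_force'],s['ft_torque'],R.from_quat(s['tool_rot']).as_matrix().round(4))
```

```text
[-0.071  0.475  0.411  1.826 -0.237  0.891 -1.136] [ 0.55664099 -0.16835778  0.15994835] [ 0.03407358  0.6923913  -2.30354343] [-0.08325465  0.14227022 -0.00496633] [[ 9.999e-01 -1.520e-02 -2.300e-03]
 [-1.520e-02 -9.999e-01  6.000e-04]
 [-2.300e-03 -6.000e-04 -1.000e+00]]
```

View pics/wrist7.png

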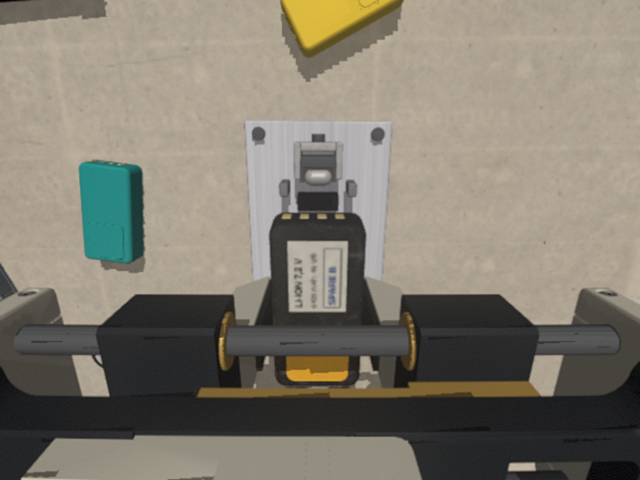

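View pics/scene7.png

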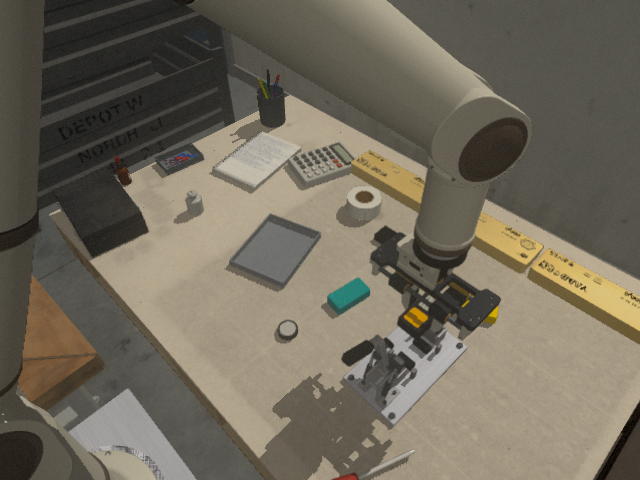

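Run:
```python
from h import *
s=bot.sense();T=np.array(s['eef_pos']);M=R.from_quat(s['tool_rot']).as_matrix()
for zz in (.0035,.0245):
  P=[T+M@np.array([x,y,zz]) for x in(.0435,-.0435) for y in (-.022,.022)]
  print(zz,proj("wrist",P).round(1).tolist())
# tray centre avg & yaw
t=[]
for n,q in (("top",[(243,229),(299,213),(319,283),(262,299)]),("scene",[(271,215),(321,234),(283,285),(230,263)])):
    t.append(np.array([onz(n,x,.018) for x in q]))
t=(t[0]+t[1])/2;print(t.round(4),t.mean(0)); a=(t[0]+t[1]-t[2]-t[3]);print(np.degrees(np.arctan2(a[1],a[0])))
```

```text
0.0035 [[264.1, 225.1], [368.6, 225.1], [272.4, 393.8], [360.7, 393.9]]
0.0245 [[270.7, 213.8], [362.3, 213.8], [277.2, 366.3], [356.1, 366.4]]
[[0.6115 0.3036 0.018 ]
 [0.6523 0.1738 0.018 ]
 [0.4909 0.1237 0.018 ]
 [0.4504 0.252  0.018 ]] [0.55128806 0.21326418 0.018     ]
17.51175202854696
```

The pack is held level about 0.135 m above the table, and its weight reads about 2.3 N. Carrying it over to the tray.

Call:
arm_command([
  [[0,0,0,0,-10,0,35],[0,0,0,-1,-20,0,35],[0,0,0,-1,-30,0,35],[0,0,0,-1,-30,0,35],[0,0,0,-1,-30,0,35],[0,0,0,-1,-30,0,35],[0,0,0,-1,-30,0,35],[0,0,0,-1,-30,0,35],[0,0,0,-1,-30,0,35],[0,0,0,-1,-30,0,35],[0,0,0,-1,-30,0,35],[0,0,0,-1,-30,0,35],[0,0,0,0,-25,0,35],[0,0,0,0,-16,0,35],[0,0,0,0,-10,0,35],[0,0,-4.4,0,0,0,35],[0,0,-4.4,0,0,0,35],[0,0,-4.4,0,0,0,35],[0,0,-4.4,0,0,0,35],[0,0,0,0,0,0,35]],
])

```text
t: 17.05
eef_pos: [0.5525, 0.211, 0.1607]
tool_rot: [0.989, 0.145, -0.0, 0.0]
contact_force: [0.9, 0.1, -1.0]
width: 0.0435
```

Run:
```python
from h import *
for n in("wrist",):
    cv2.imwrite(f"pics/{n}8.png",bot.get_image(n)[:,:,::-1])
s=bot.sense();print(np.round(s['q'],3),s['eef_pos'],s['contact_force'],R.from_quat(s['tool_rot']).as_matrix().round(4))
t=[[.6115,.3036,.018],[.6523,.1738,.018],[.4909,.1237,.018],[.4504,.252,.018]]
print(proj("wrist",t))
```

```text
[-0.611  0.472  0.259  1.797 -0.15   0.892 -1.567] [0.55249305 0.21117716 0.16078441] [ 0.29036346  0.93110453 -1.14796249] [[ 9.586e-01  2.847e-01 -5.000e-04]
 [ 2.847e-01 -9.586e-01 -6.000e-04]
 [-7.000e-04  4.000e-04 -1.000e+00]]
[[224.75564745 130.23132543]
 [399.04511572 127.25613521]
 [388.39789353 319.21843913]
 [243.22702368 321.38861315]]
```

View pics/wrist8.png

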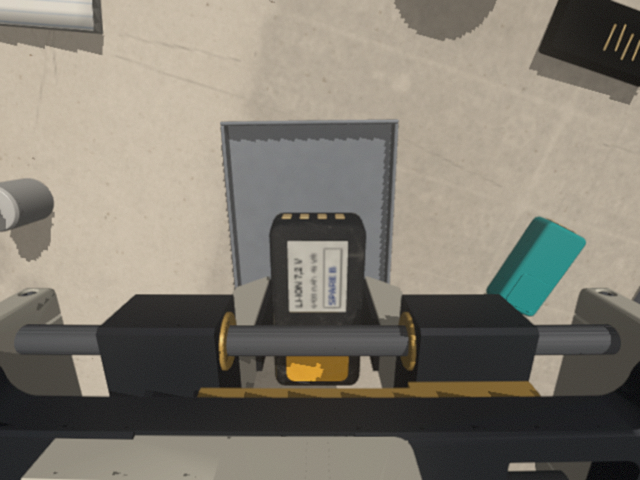

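The tray's far rim corners are at (221,121) and (397,121), against a predicted (225,130) and (399,127). I'll shift 4 mm forward and 1 mm sideways, then lower.

Call:
arm_command([
  [[0,0,0,4,-1,5,35],[0,0,0,0,0,15,35],[0,0,0,0,0,20,35],[0,0,0,0,0,20,35],[0,0,0,0,0,20,35],[0,0,0,0,0,20,35],[0,0,0,0,0,12,35],[0,0,0,0,0,8,35],[0,0,0,0,0,4,35],[0,0,0,0,0,2,35],[0,0,0,0,0,2,35],[0,0,0,0,0,0,35],[0,0,0,0,0,0,35]],
])

```text
t: 18.4
eef_pos: [0.5564, 0.2146, 0.0336]
tool_rot: [0.989, 0.145, 0.0, -0.0]
contact_force: [-0.1, 0.8, -1.9]
width: 0.0435
```

Call:
arm_command([
  [[0,0,0,0,0,1,35],[0,0,0,0,0,1,35],[0,0,0,0,0,1,35],[0,0,0,0,0,1,35],[0,0,0,0,0,0,35],[0,0,0,0,0,0,35]],
])

```text
t: 19.0
eef_pos: [0.5559, 0.2144, 0.0289]
tool_rot: [0.989, 0.145, -0.0, 0.0]
contact_force: [-0.9, 0.5, -2.7]
width: 0.0432
```

Call:
arm_command([
  [[0,0,0,0,0,0.7,35],[0,0,0,0,0,0.7,35],[0,0,0,0,0,0,35],[0,0,0,0,0,0,35]],
])

```text
t: 19.4
eef_pos: [0.556, 0.2144, 0.0276]
tool_rot: [0.989, 0.145, -0.0, 0.0]
contact_force: [-0.3, 0.2, -2.5]
width: 0.0433
```

Call:
arm_command([
  [[0,0,0,0,0,0.5,35],[0,0,0,0,0,0.5,35],[0,0,0,0,0,0,35],[0,0,0,0,0,0,35]],
])

```text
t: 19.8
eef_pos: [0.556, 0.2145, 0.0275]
tool_rot: [0.989, 0.145, -0.0, -0.0]
contact_force: [-2.9, -0.9, 6.6]
width: 0.0438
```

Contact reads +6.6 N. Easing the grip, then opening to 60 mm only, because of the tray walls.

Call:
arm_command([
  [[0,0,0,0,0,0,40],[0,0,0,0,0,0,40],[0,0,0,0,0,0,46],[0,0,0,0,0,0,50],[0,0,0,0,0,0,56],[0,0,0,0,0,0,60],[0,0,0,0,0,0,60]],
], grip_force=6)

```text
t: 20.5
eef_pos: [0.556, 0.2145, 0.0265]
tool_rot: [0.989, 0.145, -0.0, 0.0]
contact_force: [-0.1, 0.1, 0.1]
width: 0.0599
```

Call:
arm_command([
  [[0,0,0,0,0,-5,60],[0,0,0,0,0,-15,60],[0,0,0,0,0,-25,60],[0,0,0,0,0,-30,60],[0,0,0,0,0,-35,60],[0,0,0,0,0,-35,60],[0,0,0,0,0,-35,60],[0,0,0,0,0,-20,60],[0,0,0,-30,0,0,60],[0,0,0,-40,0,0,60],[0,0,0,0,0,0,60],[0,0,0,0,0,0,60]],
])

```text
t: 21.7
eef_pos: [0.4886, 0.1943, 0.228]
tool_rot: [0.989, 0.146, 0.001, -0.001]
contact_force: [0.3, -0.4, 0.1]
width: 0.0602
```

Run:
```python
from h import *
for n in("wrist","scene"):
    cv2.imwrite(f"pics/{n}9.png",bot.get_image(n)[:,:,::-1])
s=bot.sense();print(s['eef_pos'],s['contact_force'],s['width'])
```

```text
[0.49021318 0.19479688 0.22785236] [0.94137648 1.49256018 0.29956328] 0.05989340375196112
```

View pics/wrist9.png

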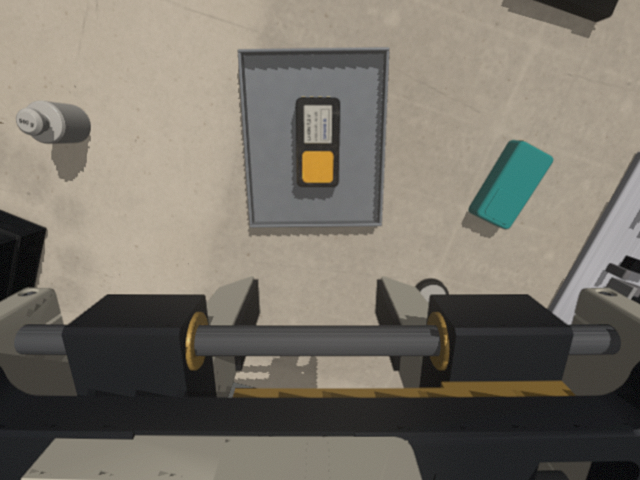

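View pics/scene9.png

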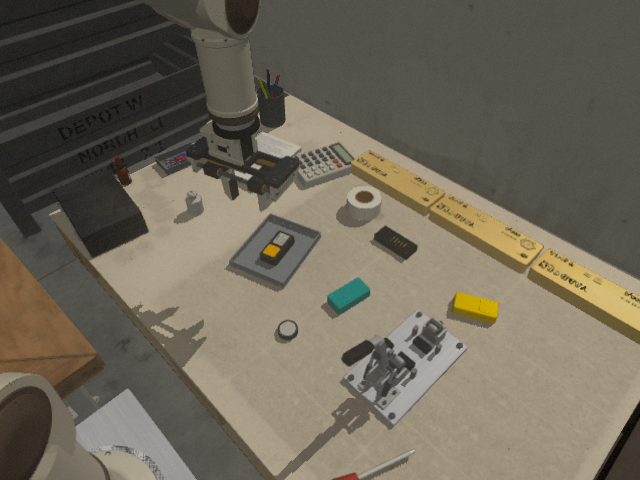

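The pack lies flat, panel up, in the middle of the tray, at (318,142) in the wrist view and (277,247) in the scene view. The clamp is still open at (365,350). The disc, weight, touchstone and decoys are where they were, and the robot touches nothing.

```bash
python3 -c "
from rig import bot
print(bot.close_job())"
```

```text
the job is handed in; nothing more can be done
None
```

The job is done and handed in at about 22 s of the 61 s allowed.

I gripped the clamp handle, swung it along its arc to about 1.2 rad and let go, and it went over by itself to the open stop. I then gripped the pack across its width and pulled it straight up out of the catches. I carried it level to the tray, turned it to line up with the walls, and lowered it until about 7 N of contact showed before releasing it.

**Last checks:** the pictures show the pack flat, same side up, near the middle of the tray. The clamp is still open and the bystanders have not moved. The contact force read 1–2 N, about the sensor's noise in free air.

**Disagreements:**
- The tray sat about 4 mm from my first estimate, and I corrected this before lowering.
- A side force of about 9 N showed on the handle near the end of the swing.
- My first attempt at the half turn of the wrist went towards a joint limit, so I reversed it in free air.

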